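Find the socket that fits the spindle nut and hold it seated

ROBOT

A 7-joint arm with a two-finger parallel gripper is mounted at the origin on a cart in front of the work surface, level with it; the furniture and walls round the work are solid. World frame = base frame: x ahead of the robot, y to its left, z up, the work surface at z = 0. Lengths are in m, angles in rad, forces in N, time in s.
With the tool pointing down it reaches from about 0.4 to 0.85 m from the base axis. Payload 4.5 kg.
Tool frame: the origin (TCP) lies midway between the tips of the shut fingers; the grasp point (between the pads) lies 19 mm behind it; z points along the fingers, y is the line along which they close (so a half turn about z gives the same grasp; the last joint's range is limited). The gripper opens to 85 mm and grips with 20 to 120 N. Pads are 22 mm wide; open, the fingers measure 114 mm over their backs; the gripper's body (76 mm by 85 mm) begins 54 mm behind the grasp point. The pads swing forward as they close: fully open they stand 13 mm farther back than shut.
Start: joints at [-1.075, 0.689, -0.195, 1.565, 0.157, 0.902, -0.215], TCP at [0.278, 0.56, 0.231] pointing down, gripper open.
Joint ranges: [-3.01, 3.01], [-0.46, 2.08], [-1.47, 1.51], [0.13, 2.56], [-1, 4.14], [0.04, 2.09], [-2.66, 2.66]. Speed limits (rad/s): [2.57, 2.57, 3.14, 3.14, 3.14, 3.14, 3.14].

INTERFACE

Orientations are given as a unit quaternion [x, y, z, w].
In Python, from workcell import get_state, camera, finish_job gives the robot as it stands.
- The arm moves only by the tool apply_moves, never from a script. Its argument "steps" is a list of rows, each an object with "grip": the finger opening in mm, from 0 to 85.4; "translation": the shift along the tool's x, y, z in mm, a list of three; "turn": the turn, a rotation vector about the tool's x, y, z in rad, a list of three. In form: [{"grip": grip, "translation": [x, y, z], "turn": [wx, wy, wz]}, ...]. A call has 1 to 20 rows; each row is the pose to reach, as a shift and turn from the pose commanded when the call began, along the tool's axes at that moment; what a row does not reach only later rows make up. A row lasts 1/8 s, in which the tool goes at most 62.5 mm and 10.7 degrees, less where a joint would pass 70% of its speed; a pose out of reach is approached as far as the arm can. A call with a gripper value outside its range is refused whole. The fingers move at their own pace and stop on an object; "newtons" is the grip in N (left out, the last holds). Time passes only in rows, so rows that repeat a pose let the fingers close. It gives the time, the measured TCP pose, the force, the opening and the grip force at its end, in the units of the state.
- get_state(): the state, without advancing time (a new reading comes with each control period).
- camera(name): name is "side" or "top"; returns a dict with "pixels" (384x512x3 uint8, blue, green, red), "camera_matrix" (3x3 intrinsics, pixels), "extrinsics" (4x4, takes a point from world to camera coordinates). Camera axes: x right, y up, looking along -z (the intrinsics and any distortion apply to the point x, -y, -z); pixel columns grow to the right and rows downward; lengths in m; the calibration is good to about 2 mm. A picture is of the moment at which its call begins. There is no depth.
- finish_job(): hands the job in; it is judged then, once.
The state is a dict: "time_s": time; "joint_pos": joint angles; "dq": joint speeds; "effort": joint torques, N m; "eef_pos": TCP position; "tcp_rot": TCP orientation; "contact_force": force on the tool from outside, world axes, zero at the start; "wrist_torque": the same for the moment, N m; "gripper_width": finger opening in m; "finger_force": force on a finger pad.
Only numpy, scipy, OpenCV 4.12 (cv2) and the standard library are available. Lean on these libraries where they do the work, as an engineer would, in place of code of your own. Each camera call takes 0.05 s, during which the arm holds its last target. There are 200 camera calls.

TASK

The disc on the spindle is to come off, so find the socket that fits its hex nut. Tip the loose lid of the socket tub up by its tab with the far end still on the rim, lift it off and lay it flat on the bench; then try the sockets on the nut, standing any that does not go on upright back on its post in the tub, and push the one that fits fully home over the nut down to the washer. Finish while still holding that socket upright in the gripper, seated on the nut, with the other things on the bench left where they were.

Things in the scene. Friction and masses are not known exactly. Their poses are not given: they have to be found in the camera images.
- fixture: Spindle fixture fixed to the bench: round grey cast base 132 mm across, on it a ply disc 123 mm across (top 70 mm above the bench), clamped on an upright threaded spindle by a 54 mm washer and a steel hex nut. Nothing of it turns. Origin: centre of the underside, on the bench.
- nut_seat (a point): Centre of the washer's top, 73 mm above the bench, where the nut stands and where a seated socket's rim comes to rest. Nut: 30 mm across flats, 16 mm tall, top edge chamfered; the 20 mm spindle stands 8 mm above it. z is up; x is square to a pair of the nut's flats (they repeat every 60 degrees).
- tub: Grey plastic tub fixed to the bench, 206 x 124 mm over its rim (long along its x), 102 mm high, walls 4 mm. Inside, a ply board (top 18 mm above the bench) carries three upright wooden posts 14 mm thick, 14 mm tall, on the long axis at x = -54, 0 and +54 mm; a socket stands over each. Origin: centre of the underside, on the bench.
- lid_tab (a point): Middle of the upright tab (32 mm along x, 12 mm thick along y, 25 mm tall, its top 11 mm above this point) at the robot's end of the tub's loose grey lid, 206 x 124 x 5 mm, 0.14 kg, whose 4 mm deep plug sits in the rim with 3.5 mm play. x runs along the lid away from the robot, z up; lid centre 80 mm along x. This point is 23 mm above the bench when the lid lies flat on it.
- lid_far (a point): Underside edge of the lid's far end, 183 mm along the lid's x from the tab; it rests at the height of the tub's rim, 102 mm above the bench.
- socket_1_grip (a point): Middle of the dark hexagonal shank (20 mm across flats, 38 mm tall) of one of three sockets, mouth down, 78 mm tall, body 45 mm across and 40 mm tall, 0.2 kg. This point is 59 mm above the mouth's rim; z up the axis, x square to two flats of both shank and mouth. All look alike outside; two mouths are too small for the nut, one fits (1 mm play a side): try them.
- socket_2_grip (a point): Another of the three sockets, outside the same as socket_1: middle of its hexagonal shank, 59 mm above the mouth's rim. Mouths are 26 mm deep, and 24, 27 and 32 mm across flats, in no told order.
- socket_3_grip (a point): Another of the three sockets, outside the same as socket_1: middle of its hexagonal shank, 59 mm above the mouth's rim.
- screwdriver: Bystander: stubby screwdriver lying on the bench, 124 x 31 x 35 mm. Origin: its centre, at the underside.
- motor: Bystander: small geared motor with a wooden block, 18 x 47 x 35 mm. Origin: its centre, at the underside.
- pliers_yellow: Bystander: pliers with yellow and black handles lying flat, 148 x 47 x 11 mm. Origin: its centre, at the underside.
Things that resemble listed ones, but are neither listed nor needed, are in the scene too. What is shaped like the fixture but green is not meant.

How it is judged:
By the outcome, as a careful person would: the job done as asked, in the order asked, and still so for the second after the job is handed in, while the arm keeps its last pose, push and grip.
It also fails if it takes over 72 s, if anything falls off the work surface, if the arm or the gripper's body presses on something with over 40 N, if the wrist force passes 120 N, or if a joint passes its speed limit or range.

## Working session

There is one attempt and no reset: what is moved stays moved. The work goes in short steps, Python scripts to look and compute and a tool call to move; the robot and the scene stay as the last step left them, time stands still between calls to the robot, and variables do not carry over. Pictures are saved under pics/ and viewed, at most 10 in all, crops included, and the job is handed in when it is done.

Besides the shell and the picture viewer there is one more tool, called after ">>>" as name([rows], argument=value, ...), one row to a line, values as JSON. apply_moves: Moves the arm, as the interface text tells. Its arguments: {"type":"object","properties":{"steps":{"type":"array","items":{"type":"object","properties":{"grip":{"type":"number"},"translation":{"type":"array","items":{"type":"number"}},"turn":{"type":"array","items":{"type":"number"}}}}},"newtons":{"type":"number"}},"required":["steps"]}

```bash
mkdir -p pics; ls; python3 - <<'E'
from workcell import *
import cv2, numpy as np
s=get_state(); print({k:np.round(v,4).tolist() for k,v in s.items()})
for n in("side","top"):
    c=camera(n); cv2.imwrite(f"pics/{n}0.png",cv2.resize(c["pixels"],(800,600),interpolation=cv2.INTER_CUBIC))
    cv2.imwrite(f"pics/raw_{n}0.png",c["pixels"])
    np.savez(f"{n}.npz",K=c["camera_matrix"],E=c["extrinsics"]);print(n,np.round(c["camera_matrix"],1).tolist(),np.round(c["extrinsics"],4).tolist(),c.keys())
E
```

```text
pics
{'time_s': 0.0, 'joint_pos': [-1.0753, 0.69, -0.1945, 1.5664, 0.1573, 0.9025, -0.2151], 'dq': [-0.0008, 0.0005, -0.0003, 0.0005, 0.0014, 0.0003, 0.0004], 'effort': [-0.0006, -53.9599, -1.2665, -15.8536, 0.0092, 0.0095, 0.0], 'eef_pos': [0.2782, 0.5589, 0.2305], 'tcp_rot': [0.2288, 0.9735, -0.0009, -0.0001], 'contact_force': [-0.1055, -0.3589, -0.7712], 'wrist_torque': [0.0088, 0.0048, 0.049], 'finger_force': 0.0, 'gripper_width': 0.086}
side [[400.7, 0.0, 257.5], [0.0, 400.7, 190.9], [0.0, 0.0, 1.0]] [[-0.9559, -0.2934, 0.0144, 0.4428], [0.189, -0.5769, 0.7947, -0.3287], [-0.2249, 0.7623, 0.6069, -0.6304], [0.0, 0.0, 0.0, 1.0]] dict_keys(['pixels', 'camera_matrix', 'extrinsics'])
top [[451.7, 0.0, 255.3], [0.0, 451.7, 196.7], [0.0, 0.0, 1.0]] [[0.029, -0.9995, -0.0091, -0.2582], [0.9926, 0.0277, 0.1179, -0.5566], [-0.1176, -0.0124, 0.993, -1.3003], [0.0, 0.0, 0.0, 1.0]] dict_keys(['pixels', 'camera_matrix', 'extrinsics'])
```

View pics/top0.png

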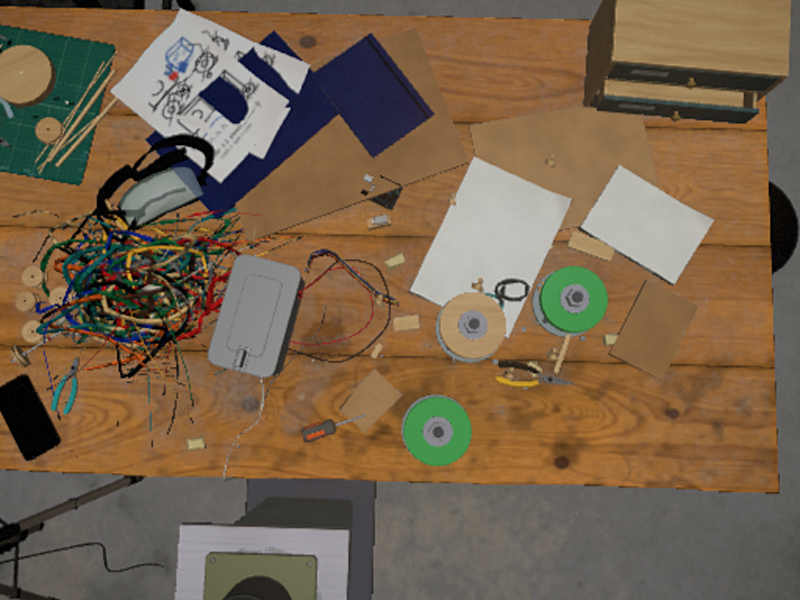

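View pics/side0.png

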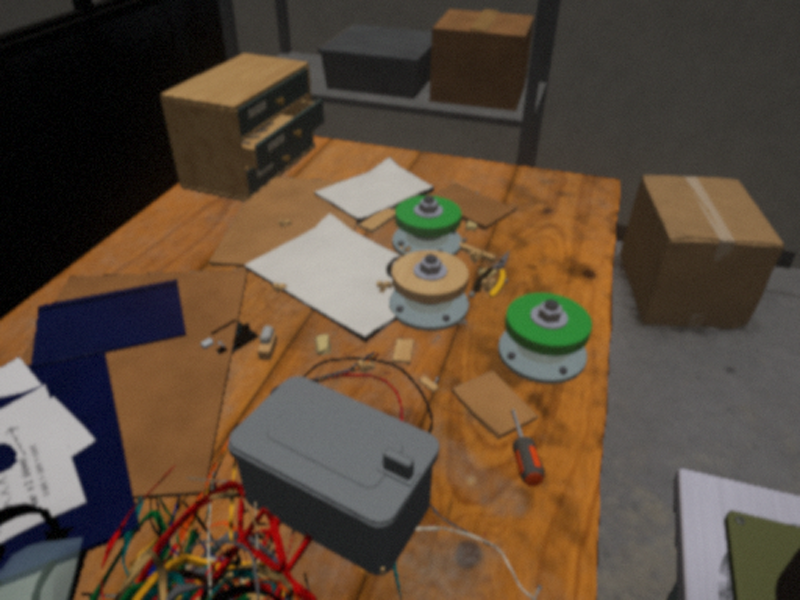

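The top view shows the grey tub with its lid at about (255,315), tab end at (242,358). The ply-disc fixture is at (472,325). The two green lookalikes at (574,300) and (437,430) are not meant. The screwdriver is at (335,425) and the yellow pliers at (530,375). I'll confirm these in enlarged crops.

```bash
cat > h.py <<'E'
import numpy as np, cv2
from scipy.spatial.transform import Rotation as Rn
from scipy.optimize import least_squares
from workcell import *
C={n:np.load(f"{n}.npz") for n in("side","top")}
def proj(n,P):
    P=np.atleast_2d(P); p=P@C[n]["E"][:3,:3].T+C[n]["E"][:3,3]; q=np.c_[p[:,0],-p[:,1],-p[:,2]]@C[n]["K"].T
    return q[:,:2]/q[:,2:]
def ray(n,uv,z):
    E=C[n]["E"];R=E[:3,:3];o=-R.T@E[:3,3];d=np.linalg.inv(C[n]["K"])@np.r_[uv,1];d=R.T@(d*[1,-1,-1])
    return o+d*(z-o[2])/d[2]
def tri(us,ut): # side uv, top uv -> point
    f=lambda P:np.r_[proj("side",P)[0]-us,proj("top",P)[0]-ut]
    r=least_squares(f,[.5,0,.1]);return r.x,r.fun
def mosaic(fn,tiles,k=4,imgs=None):
    # tiles: (cam,u0,v0,w,h); concatenated 2 per row
    out=[];I=imgs or {}
    for (n,u,v,w,h) in tiles:
        if n not in I:I[n]=camera(n)["pixels"]
        t=cv2.resize(I[n][v:v+h,u:u+w],None,fx=k,fy=k,interpolation=cv2.INTER_CUBIC)
        for i in range(0,w,10):
            cv2.line(t,(i*k,0),(i*k,10 if (u+i)%50==0 else 4),(0,255,255),1)
            if (u+i)%20==0: cv2.putText(t,str(u+i),(i*k,20),0,.35,(0,255,255),1)
        for j in range(0,h,10):
            cv2.line(t,(0,j*k),(4,j*k),(0,255,255),1)
            if (v+j)%20==0: cv2.putText(t,str(v+j),(5,j*k+4),0,.35,(0,255,255),1)
        out.append(t)
    cv2.imwrite(fn,np.vstack([np.hstack(out[i:i+2]) for i in range(0,len(out),2)]));return I
def go(P,yaw=None,Rt=None,s=None):
    """tool-frame delta to TCP pos P with tool down, tool x heading yaw"""
    s=s or get_state();R0=Rn.from_quat(s["tcp_rot"])
    if Rt is None: Rt=down(yaw)
    print("mm",np.round(R0.inv().apply(np.array(P)-s["eef_pos"])*1000,1).tolist(),"turn",np.round((R0.inv()*Rt).as_rotvec(),3).tolist())
def down(yaw): return Rn.from_euler("z",yaw)*Rn.from_euler("x",np.pi)
E
python3 - <<'E'
from h import *
I={n:cv2.imread(f"pics/raw_{n}0.png") for n in("side","top")}
mosaic("pics/m1.png",[("top",125,160,100,75),("top",260,165,100,75),("side",245,155,70,56) if 0 else ("side",230,150,100,75),("side",190,280,100,75)],4,I)
for n,u,v in [("px",242,358)]: pass
k=.64
for nm,u,v,z in [("tub",255,315,.107),("tab",242,352,.13),("fix",472,325,.08),("gA",437,430,.08),("gB",574,300,.08),("scr",335,425,0),("plier",535,375,0),("br",780,490,0),("r1",500,430,0),("r2",700,430,0),("m",600,450,0),("edge",380,485,0),("motor",378,222,0),("card",372,400,0)]:
    print(nm,np.round(ray("top",[u*k,v*k],z),3))
print(down(0).as_quat(), Rn.from_quat(get_state()["tcp_rot"]).as_matrix().round(3))
E
```

```text
tub [0.534 0.013 0.107]
tab [0.466 0.027 0.13 ]
fix [ 0.53  -0.376  0.08 ]
gA [ 0.34  -0.317  0.08 ]
gB [ 0.58 -0.56  0.08]
scr [ 0.34  -0.127  0.   ]
plier [ 0.445 -0.505  0.   ]
br [ 0.244 -0.963  0.   ]
r1 [ 0.339 -0.44   0.   ]
r2 [ 0.351 -0.816  0.   ]
m [ 0.308 -0.628  0.   ]
edge [ 0.231 -0.216  0.   ]
motor [ 0.735 -0.196  0.   ]
card [ 0.389 -0.196  0.   ]
[1.000000e+00 0.000000e+00 0.000000e+00 6.123234e-17] [[-0.895  0.445 -0.001]
 [ 0.445  0.895 -0.001]
 [-0.    -0.002 -1.   ]]
```

View pics/m1.png

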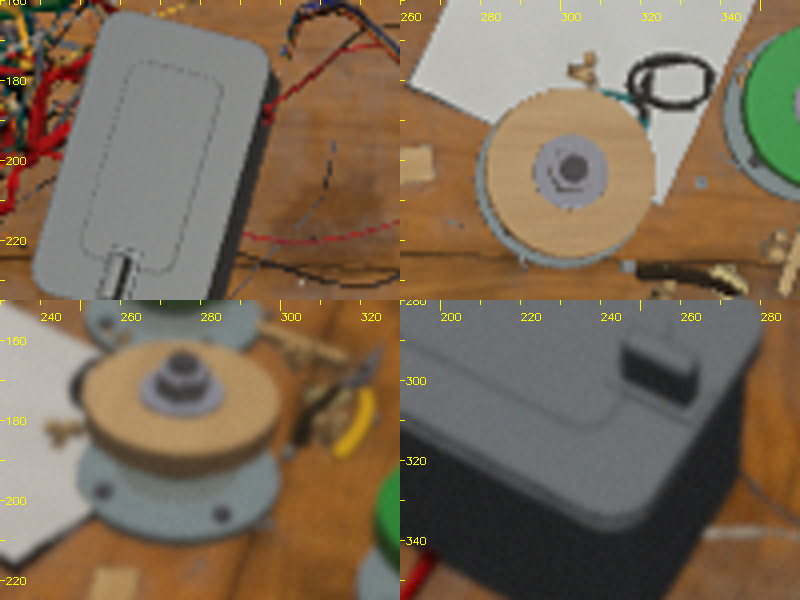

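The top crop confirms the ply-disc fixture, with its nut at raw (301,202). The tub lid spans raw (133..193, 163..235), with its tab at about (155,228). Next I'll fit the lid outline and take a closer, averaged look at the nut.

```bash
python3 - <<'E'
from h import *
A={n:np.mean([camera(n)["pixels"] for _ in range(6)],0) for n in("top","side")}
np.savez("avg0.npz",**A)
I={n:np.clip(A[n],0,255).astype(np.uint8) for n in A}
t=I["top"];hsv=cv2.cvtColor(t,cv2.COLOR_BGR2HSV)
roi=np.zeros(t.shape[:2],np.uint8);roi[155:250,125:200]=1
m=((hsv[...,1]<45)&(hsv[...,2]>95)&(hsv[...,2]<190)).astype(np.uint8)*roi
m=cv2.morphologyEx(m,cv2.MORPH_OPEN,np.ones((5,5)))
c=max(cv2.findContours(m,0,2)[0],key=cv2.contourArea)
W=np.array([ray("top",p[0]+0.0,.107)[:2] for p in c]).astype(np.float32)
r=cv2.minAreaRect(W*1000);print(r,cv2.boundingRect(c))
tiles=[]
for n,(u,v,w,h) in {"top":(286,187,32,32),"side":(262,153,32,32)}.items():
    q=cv2.resize(I[n][v:v+h,u:u+w],(400,400),interpolation=cv2.INTER_CUBIC)
    q=cv2.normalize(q,None,0,255,cv2.NORM_MINMAX)
    for i in range(0,w,4): cv2.putText(q,str((u if 1 else 0)+i),(int(i*12.5),10),0,.3,(0,255,255),1);cv2.putText(q,str(v+i),(0,int(i*12.5)+4),0,.3,(0,255,255),1)
    tiles.append(q)
cv2.imwrite("pics/nut.png",np.hstack(tiles))
cv2.drawContours(t,[c],-1,(0,0,255),1)
E
```

```text
((535.0750122070312, 15.074478149414062), (123.7884521484375, 204.46383666992188), 77.0565185546875) (133, 163, 59, 78)
```

View pics/nut.png

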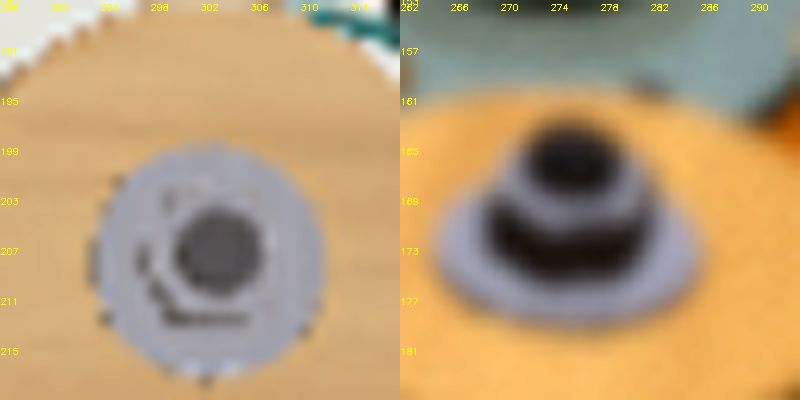

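```bash
cat > nutfit.py <<'E'
from h import *
A=np.load("avg0.npz")
ROI={"top":(289,192,24,26),"side":(262,155,28,30)}
def labels(n,cx,cy,th,S=8):
    u,v,w,h=ROI[n];L=np.zeros((h*S,w*S),np.uint8)
    px=lambda P:np.round((proj(n,P)-[u,v]+.5)*S*16).astype(np.int32)
    fill=lambda P,k:cv2.fillConvexPoly(L,px(P).reshape(-1,1,2),k,8,4)
    a=np.linspace(0,2*np.pi,48,endpoint=False)
    circ=lambda r,z:np.c_[cx+r*np.cos(a),cy+r*np.sin(a),z+0*a]
    fill(circ(.0615,.070),1);fill(circ(.027,.073),2)
    ca=th+np.pi/6+np.arange(6)*np.pi/3
    hx=lambda z,r=.01732:np.c_[cx+r*np.cos(ca),cy+r*np.sin(ca),z+0*ca]
    b,t=hx(.073),hx(.088);o=-C[n]["E"][:3,:3].T@C[n]["E"][:3,3]
    for i in range(6):
        na=th+np.pi/3*(i+1);j=(i+1)%6
        if (o[0]-cx)*np.cos(na)+(o[1]-cy)*np.sin(na)>.015: fill(np.array([b[i],b[j],t[j],t[i]]),3+i)
    fill(t,9);fill(circ(.0145,.089),10)
    ch=np.r_[circ(.010,.089),circ(.010,.097)]
    hull=cv2.convexHull(px(ch).reshape(-1,1,2));cv2.fillConvexPoly(L,hull,11,8,4);fill(circ(.010,.097),12)
    return L
def res(n,cx,cy,th,full=False):
    u,v,w,h=ROI[n];S=8;L=labels(n,cx,cy,th);M=[]
    for k in range(13):
        m=(L==k).astype(np.float32)
        if m.sum()<30: continue
        m=cv2.GaussianBlur(m,(0,0),S*(.6 if n=="top" else 1.0));M.append(cv2.resize(m,(w,h),interpolation=cv2.INTER_AREA).ravel())
    M=np.array(M).T;Y=A[n][v:v+h,u:u+w].reshape(-1,3)
    X=np.linalg.solve(M.T@M+1e-2*np.eye(M.shape[1]),M.T@Y);return ((M@X-Y)**2).mean()
if __name__=="__main__":
    from scipy.optimize import minimize
    for n in("top","side"):
        P=np.array([.53,-.376]);out=[]
        for d in range(-30,30,4):
            r=minimize(lambda q:res(n,q[0]/1000,q[1]/1000,np.radians(d)),P*1000,method="Nelder-Mead",options=dict(initial_simplex=[P*1000,P*1000+[3,0],P*1000+[0,3]],maxiter=40,xatol=.05))
            P=r.x/1000;out.append((d,round(r.fun,2),np.round(r.x,1).tolist()))
        print(n,*out,sep="\n")
    print(proj("top",[[.4571,.0330,.132]]),proj("side",[[.4571,.0330,.132]]))
E
python3 nutfit.py; python3 - <<'E'
import sys;sys.path.insert(0,".")
from h import *
go([.4571,.033,.20],np.radians(180-12.94))
E
```

```text
top
(-30, np.float64(39.42), [532.2, -377.1])
(-26, np.float64(39.26), [532.3, -377.2])
(-22, np.float64(38.82), [532.3, -377.3])
(-18, np.float64(37.63), [532.4, -377.3])
(-14, np.float64(35.68), [532.4, -377.3])
(-10, np.float64(33.85), [532.4, -377.3])
(-6, np.float64(31.97), [532.5, -377.3])
(-2, np.float64(31.14), [532.5, -377.3])
(2, np.float64(31.23), [532.5, -377.3])
(6, np.float64(32.15), [532.5, -377.3])
(10, np.float64(33.98), [532.5, -377.3])
(14, np.float64(35.56), [532.4, -377.2])
(18, np.float64(37.23), [532.3, -377.3])
(22, np.float64(38.37), [532.3, -377.3])
(26, np.float64(39.25), [532.4, -377.2])
side
(-30, np.float64(37.53), [534.2, -374.3])
(-26, np.float64(38.08), [534.2, -374.4])
(-22, np.float64(38.21), [533.9, -374.4])
(-18, np.float64(37.67), [533.9, -374.1])
(-14, np.float64(36.79), [534.0, -374.6])
(-10, np.float64(36.02), [534.0, -374.3])
(-6, np.float64(35.12), [533.9, -374.6])
(-2, np.float64(34.6), [534.1, -374.5])
(2, np.float64(34.27), [534.0, -374.4])
(6, np.float64(34.22), [534.0, -374.2])
(10, np.float64(34.92), [534.0, -374.5])
(14, np.float64(35.69), [534.1, -374.1])
(18, np.float64(35.71), [534.2, -374.3])
(22, np.float64(36.39), [534.2, -374.3])
(26, np.float64(37.26), [534.2, -374.3])
[[152.21946654 228.63351415]] [[256.22126689 290.68172857]]
mm [-394.5, -391.8, 31.3] turn [0.0, -0.0, -0.236]
```

The nut fit gives flats at about 0–4° from world x, with the nut centre near (0.533, -0.376). Before reaching, I'll check the tab with a model overlay.

```bash
python3 - <<'E'
from h import *
A=np.load("avg0.npz");tiles=[]
ex=np.array([np.cos(np.radians(-12.94)),np.sin(np.radians(-12.94)),0]);ey=np.array([-ex[1],ex[0],0])
T=np.array([.4571,.0330,0])
for n,(u,v,w,h) in {"top":(130,215,40,40),"side":(236,275,40,40)}.items():
    q=cv2.resize(np.clip(A[n],0,255).astype(np.uint8)[v:v+h,u:u+w],(400,400),interpolation=cv2.INTER_CUBIC);q=cv2.normalize(q,None,0,255,cv2.NORM_MINMAX)
    for z,col in((.132,(0,0,255)),(.107,(0,255,0))):
        c=[T+sx*.016*ex+sy*.006*ey+[0,0,z] for sx,sy in((-1,-1),(1,-1),(1,1),(-1,1))]
        cv2.polylines(q,[np.round((proj(n,c)-[u,v]+.5)*10).astype(int)],1,col,1)
    L=[T+ex*.08+sx*.103*ex+sy*.062*ey+[0,0,.107] for sx,sy in((-1,-1),(1,-1),(1,1),(-1,1))]
    cv2.polylines(q,[np.round((proj(n,L)-[u,v]+.5)*10).astype(int)],1,(255,255,0),1)
    tiles.append(q)
cv2.imwrite("pics/tab.png",np.hstack(tiles))
E
```

```text
(no output)
```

View pics/tab.png

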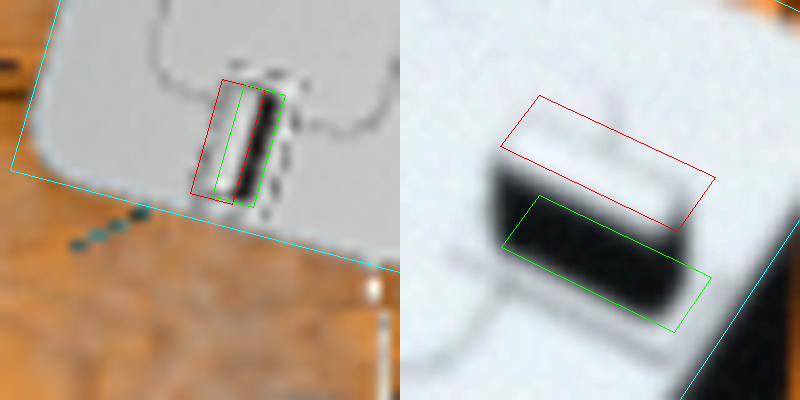

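The overlay matches the tab in both views: the dark side face lies where the top view predicts it, and the side view is within about 1 px. I'll go above it.

>>> apply_moves([
  {"grip": 40, "translation": [-394.5, -391.8, 0], "turn": [0, 0, -0.236]},
  {"grip": 40, "translation": [-394.5, -391.8, 0], "turn": [0, 0, -0.236]},
  {"grip": 40, "translation": [-394.5, -391.8, 0], "turn": [0, 0, -0.236]},
  {"grip": 40, "translation": [-394.5, -391.8, 0], "turn": [0, 0, -0.236]},
  {"grip": 40, "translation": [-394.5, -391.8, 0], "turn": [0, 0, -0.236]},
  {"grip": 40, "translation": [-394.5, -391.8, 0], "turn": [0, 0, -0.236]},
  {"grip": 40, "translation": [-394.5, -391.8, 0], "turn": [0, 0, -0.236]},
  {"grip": 40, "translation": [-394.5, -391.8, 0], "turn": [0, 0, -0.236]},
  {"grip": 40, "translation": [-394.5, -391.8, 40], "turn": [0, 0, -0.236]},
  {"grip": 40, "translation": [-394.5, -391.8, 60], "turn": [0, 0, -0.236]},
  {"grip": 40, "translation": [-394.5, -391.8, 60], "turn": [0, 0, -0.236]},
  {"grip": 40, "translation": [-394.5, -391.8, 60], "turn": [0, 0, -0.236]},
  {"grip": 40, "translation": [-394.5, -391.8, 60], "turn": [0, 0, -0.236]},
], newtons=60)

```text
time_s: 2.33
eef_pos: [0.4577, 0.0342, 0.1723]
tcp_rot: [0.112, 0.994, 0.001, 0.001]
contact_force: [0.6, 0.2, 0.4]
gripper_width: 0.0398
finger_force: 0.0
```

```bash
python3 - <<'E'
from h import *
s=get_state();print(s["time_s"],s["eef_pos"],s["joint_pos"],s["gripper_width"])
go([.4571,.033,.110],np.radians(180-12.94),s=s)
E
```

```text
2.325 [0.45767204 0.03424518 0.1723147 ] [ 0.00241868  0.58841912 -0.27443751  2.11237326  0.3320209   0.47855948
  0.82266689] 0.03982745330857269
mm [0.4, -1.4, 62.3] turn [0.001, 0.002, 0.002]
```

>>> apply_moves([
  {"grip": 40, "translation": [0.4, -1.4, 30], "turn": [0, 0, 0]},
  {"grip": 40, "translation": [0.4, -1.4, 61], "turn": [0, 0, 0]},
  {"grip": 40, "translation": [0.4, -1.4, 61], "turn": [0, 0, 0]},
  {"grip": 0, "translation": [0.4, -1.4, 61], "turn": [0, 0, 0]},
  {"grip": 0, "translation": [0.4, -1.4, 61], "turn": [0, 0, 0]},
  {"grip": 0, "translation": [0.4, -1.4, 61], "turn": [0, 0, 0]},
  {"grip": 0, "translation": [0.4, -1.4, 61], "turn": [0, 0, 0]},
  {"grip": 0, "translation": [0.4, -1.4, 61], "turn": [0, 0, 0]},
], newtons=60)

```text
time_s: 3.32
eef_pos: [0.4573, 0.0322, 0.1117]
tcp_rot: [0.112, 0.994, 0.001, 0.001]
contact_force: [-0.8, 0.5, 6.8]
gripper_width: 0.0106
finger_force: 59.7
```

>>> apply_moves([
  {"grip": 0, "translation": [-0.6, 0, -8], "turn": [0, 0.044, 0]},
  {"grip": 0, "translation": [-1.5, 0, -16], "turn": [0, 0.087, 0]},
  {"grip": 0, "translation": [-2.8, 0, -23.8], "turn": [0, 0.131, 0]},
  {"grip": 0, "translation": [-4.4, 0, -31.6], "turn": [0, 0.175, 0]},
  {"grip": 0, "translation": [-6.4, 0, -39.4], "turn": [0, 0.218, 0]},
  {"grip": 0, "translation": [-8.7, 0, -47], "turn": [0, 0.262, 0]},
  {"grip": 0, "translation": [-11.3, 0, -54.6], "turn": [0, 0.305, 0]},
  {"grip": 0, "translation": [-14.3, 0, -62], "turn": [0, 0.349, 0]},
  {"grip": 0, "translation": [-14.3, 0, -62], "turn": [0, 0.349, 0]},
  {"grip": 0, "translation": [-14.3, 0, -62], "turn": [0, 0.349, 0]},
], newtons=60)

```text
time_s: 4.58
eef_pos: [0.4706, 0.0286, 0.1725]
tcp_rot: [0.111, 0.979, 0.02, -0.171]
contact_force: [1.3, 0.3, 0.4]
gripper_width: 0.0107
finger_force: 58.8
```

```bash
python3 - <<'E'
from h import *
s=get_state();print(s["time_s"],s["eef_pos"],s["joint_pos"].round(2),s["gripper_width"],s["contact_force"],s["wrist_torque"])
cv2.imwrite("pics/tip.png",cv2.resize(np.hstack([camera("side")["pixels"][200:384,120:320],camera("top")["pixels"][100:284,80:280]]),None,fx=2,fy=2))
E
```

```text
4.575 [0.47064538 0.02863457 0.17248757] [ 0.17  0.76 -0.43  1.77  0.18  0.99  1.01] 0.010689152664230211 [1.27057729 0.26695621 0.39497675] [-0.01183503 -0.85759412  0.06881946]
```

View pics/tip.png

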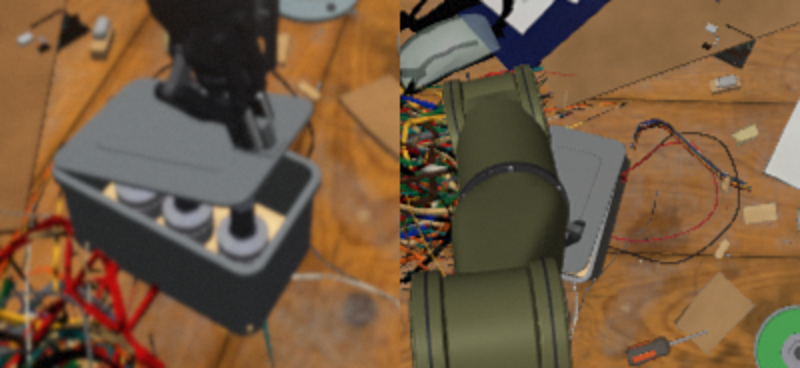

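The side view shows the lid tipped up by its tab with the far end on the rim, and three sockets standing inside. Now I'll lift it off and carry it to the clear front-right area.

```bash
python3 - <<'E'
from h import *
s=get_state();p=s["eef_pos"];R0=Rn.from_quat(s["tcp_rot"])
go(p+[0,0,.085],Rt=R0,s=s)
go([.322,-.505,.26],np.pi/2,s=s)
go([.40,-.24,.26],Rt=down(np.radians(125)),s=s)
E
```

```text
mm [28.9, 0.0, -79.9] turn [0.0, 0.0, 0.0]
mm [53.9, -553.3, -73.8] turn [-0.233, -0.293, 1.331]
mm [38.0, -277.6, -79.4] turn [-0.127, -0.332, 0.727]
```

>>> apply_moves([
  {"grip": 0, "translation": [14, 0, -40], "turn": [0, 0, 0]},
  {"grip": 0, "translation": [29, 0, -80], "turn": [0, 0, 0]},
  {"grip": 0, "translation": [29, 0, -80], "turn": [0, 0, 0]},
  {"grip": 0, "translation": [38, -278, -79], "turn": [-0.127, -0.332, 0.727]},
  {"grip": 0, "translation": [38, -278, -79], "turn": [-0.127, -0.332, 0.727]},
  {"grip": 0, "translation": [38, -278, -79], "turn": [-0.127, -0.332, 0.727]},
  {"grip": 0, "translation": [38, -278, -79], "turn": [-0.127, -0.332, 0.727]},
  {"grip": 0, "translation": [38, -278, -79], "turn": [-0.127, -0.332, 0.727]},
  {"grip": 0, "translation": [54, -553, -74], "turn": [-0.233, -0.293, 1.331]},
  {"grip": 0, "translation": [54, -553, -74], "turn": [-0.233, -0.293, 1.331]},
  {"grip": 0, "translation": [54, -553, -74], "turn": [-0.233, -0.293, 1.331]},
  {"grip": 0, "translation": [54, -553, -74], "turn": [-0.233, -0.293, 1.331]},
  {"grip": 0, "translation": [54, -553, -74], "turn": [-0.233, -0.293, 1.331]},
  {"grip": 0, "translation": [54, -553, -74], "turn": [-0.233, -0.293, 1.331]},
  {"grip": 0, "translation": [54, -553, -74], "turn": [-0.233, -0.293, 1.331]},
  {"grip": 0, "translation": [54, -553, -74], "turn": [-0.233, -0.293, 1.331]},
], newtons=60)

```text
time_s: 6.68
eef_pos: [0.3225, -0.5028, 0.2599]
tcp_rot: [0.706, 0.708, -0.0, -0.002]
contact_force: [-0.0, 1.2, -1.9]
gripper_width: 0.0107
finger_force: 59.0
```

```bash
python3 - <<'E'
from h import *
s=get_state();print(s["time_s"],s["eef_pos"],s["joint_pos"].round(2),s["gripper_width"],s["contact_force"],s["wrist_torque"])
go([.322,-.505,.06],np.pi/2,s=s)
go([.322,-.505,.012],np.pi/2,s=s)
I={n:camera(n)["pixels"] for n in("top","side")}
cv2.imwrite("pics/lid1.png",np.hstack([cv2.resize(I["top"][130:330,260:480],None,fx=1.8,fy=1.8),cv2.resize(I["side"][110:310,230:450],None,fx=1.8,fy=1.8)]))
np.savez("tubopen.npz",**I)
E
```

```text
6.675 [ 0.32253314 -0.50281255  0.25988987] [ 0.94  0.62 -0.03  1.62  0.02  0.91  0.9 ] 0.010697490078724043 [-0.01163255  1.16268561 -1.94143187] [0.06662699 0.01430357 0.00423901]
mm [-2.6, -0.1, 199.9] turn [-0.002, -0.002, 0.002]
mm [-2.7, 0.0, 247.9] turn [-0.002, -0.002, 0.002]
```

View pics/lid1.png

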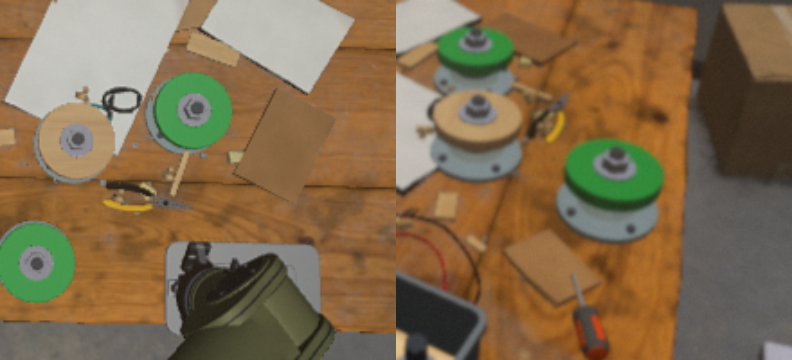

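>>> apply_moves([
  {"grip": 0, "translation": [-2.7, 0, 60], "turn": [-0.002, -0.002, 0.002]},
  {"grip": 0, "translation": [-2.7, 0, 120], "turn": [-0.002, -0.002, 0.002]},
  {"grip": 0, "translation": [-2.7, 0, 180], "turn": [-0.002, -0.002, 0.002]},
  {"grip": 0, "translation": [-2.7, 0, 225], "turn": [-0.002, -0.002, 0.002]},
  {"grip": 0, "translation": [-2.7, 0, 235], "turn": [-0.002, -0.002, 0.002]},
  {"grip": 0, "translation": [-2.7, 0, 240], "turn": [-0.002, -0.002, 0.002]},
  {"grip": 0, "translation": [-2.7, 0, 244], "turn": [-0.002, -0.002, 0.002]},
  {"grip": 0, "translation": [-2.7, 0, 246], "turn": [-0.002, -0.002, 0.002]},
  {"grip": 0, "translation": [-2.7, 0, 246.5], "turn": [-0.002, -0.002, 0.002]},
])

```text
time_s: 7.9
eef_pos: [0.3215, -0.5078, 0.0145]
tcp_rot: [0.708, 0.706, -0.001, 0.001]
contact_force: [0.2, -0.4, -0.8]
gripper_width: 0.0106
finger_force: 58.9
```

>>> apply_moves([
  {"grip": 0, "translation": [0, 0, 1], "turn": [0, 0, 0]},
  {"grip": 0, "translation": [0, 0, 1], "turn": [0, 0, 0]},
])

```text
time_s: 8.15
eef_pos: [0.3215, -0.5077, 0.0138]
tcp_rot: [0.708, 0.706, -0.001, 0.001]
contact_force: [-0.5, 2.1, 5.4]
gripper_width: 0.0105
finger_force: 60.0
```

Contact with the bench. I'll open the gripper and retreat.

>>> apply_moves([
  {"grip": 30, "translation": [0, 0, 1], "turn": [0, 0, 0]},
  {"grip": 30, "translation": [0, 0, 1], "turn": [0, 0, 0]},
  {"grip": 30, "translation": [0, 0, 0], "turn": [0, 0, 0]},
  {"grip": 30, "translation": [0, 0, -50], "turn": [0, 0, 0]},
  {"grip": 30, "translation": [0, 0, -110], "turn": [0, 0, 0]},
  {"grip": 30, "translation": [0, 0, -170], "turn": [0, 0, 0]},
  {"grip": 30, "translation": [0, 0, -230], "turn": [0, 0, 0]},
])

```text
time_s: 9.02
eef_pos: [0.321, -0.5067, 0.2448]
tcp_rot: [0.708, 0.706, -0.001, 0.001]
contact_force: [-0.1, -1.3, -0.1]
gripper_width: 0.0301
finger_force: 0.0
```

```bash
python3 - <<'E'
from h import *
s=get_state();print(s["time_s"],s["eef_pos"],s["joint_pos"].round(2),s["gripper_width"])
A={n:np.mean([camera(n)["pixels"] for _ in range(4)],0) for n in("top","side")}
np.savez("avg1.npz",**A)
I={n:np.clip(A[n],0,255).astype(np.uint8) for n in A}
t=cv2.resize(I["top"][150:250,120:210],(450,500),interpolation=cv2.INTER_CUBIC)
q=cv2.resize(I["side"][235:365,140:300],(350*1,284),interpolation=cv2.INTER_CUBIC)
l=cv2.resize(I["top"][230:330,330:480],(350,216))
for i in range(0,90,10):cv2.putText(t,str(120+i),(i*5,10),0,.35,(0,255,255),1)
for i in range(0,100,10):cv2.putText(t,str(150+i),(0,i*5+4),0,.35,(0,255,255),1)
cv2.imwrite("pics/open.png",np.hstack([t,np.vstack([q,l])]))
E
```

```text
9.025 [ 0.32100008 -0.50672013  0.24480269] [ 0.95  0.63 -0.03  1.64  0.02  0.87  0.9 ] 0.030088598480896702
```

View pics/open.png

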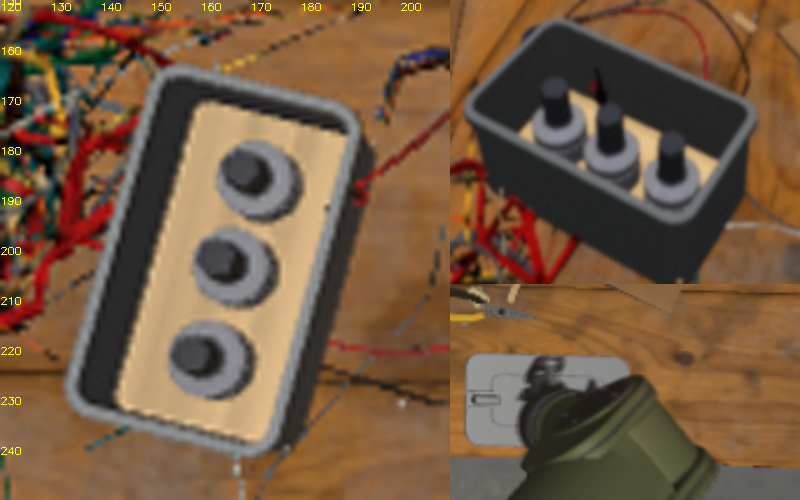

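The open tub shows three sockets, with shank tops at raw top-view pixels (169,184), (164,202) and (159,221). The lid lies flat on the bench at the lower right. Next I'll fit the socket poses.

```bash
cat > sockfit.py <<'E'
from h import *
from scipy.optimize import minimize
def res(A,n,cx,cy,th,zr,ROI,bl,S=8):
    """zr: height of mouth rim"""
    u,v,w,h=ROI;L=np.zeros((h*S,w*S),np.uint8)
    px=lambda P:np.round((proj(n,P)-[u,v]+.5)*S*16).astype(np.int32)
    def fill(P,k):cv2.fillConvexPoly(L,cv2.convexHull(px(P).reshape(-1,1,2)),k,8,4)
    a=np.linspace(0,2*np.pi,48,endpoint=False)
    circ=lambda r,z:np.c_[cx+r*np.cos(a),cy+r*np.sin(a),z+0*a]
    fill(np.r_[circ(.0225,zr),circ(.0225,zr+.04)],1);fill(circ(.0225,zr+.04),2)
    ca=th+np.pi/6+np.arange(6)*np.pi/3
    hx=lambda z,r=.011547:np.c_[cx+r*np.cos(ca),cy+r*np.sin(ca),z+0*ca]
    b,t=hx(zr+.04),hx(zr+.078);o=-C[n]["E"][:3,:3].T@C[n]["E"][:3,3]
    for i in range(6):
        na=th+np.pi/3*(i+1);j=(i+1)%6
        if (o[0]-cx)*np.cos(na)+(o[1]-cy)*np.sin(na)>.010: fill(np.array([b[i],b[j],t[j],t[i]]),3+i)
    fill(t,9);M=[]
    for k in range(10):
        m=(L==k).astype(np.float32)
        if m.sum()<20: continue
        m=cv2.GaussianBlur(m,(0,0),S*bl);M.append(cv2.resize(m,(w,h),interpolation=cv2.INTER_AREA).ravel())
    M=np.array(M).T;Y=A[n][v:v+h,u:u+w].reshape(-1,3)
    X=np.linalg.solve(M.T@M+1e-2*np.eye(M.shape[1]),M.T@Y);return ((M@X-Y)**2).mean()
def fit(A,n,P,zr,rng=range(-30,30,5)):
    c=proj(n,[[*P,zr+.03],[*P,zr+.078]]);lo=np.floor(c.min(0)-[14,14 if n=="top" else 22]).astype(int);hi=np.ceil(c.max(0)+[14,14]).astype(int)
    lo+= [2,2]; hi-=[2,2]
    if n=="side": lo=np.floor(c.min(0)-[24,8]).astype(int);hi=np.ceil(c.max(0)+[24,20]).astype(int)
    ROI=(*lo,*(hi-lo));best=[];P=np.array(P)*1000
    for d in rng:
        r=minimize(lambda q:res(A,n,q[0]/1000,q[1]/1000,np.radians(d),zr,ROI,.6 if n=="top" else 1.),P,method="Nelder-Mead",options=dict(initial_simplex=[P,P+[3,0],P+[0,3]],maxiter=35,xatol=.05))
        P=r.x;best.append((d,round(r.fun,1),*np.round(P,1)))
    return best
if __name__=="__main__":
    A=np.load("avg1.npz");np.set_printoptions(suppress=True)
    for nm,uv in(("near",(159,221)),("mid",(164.4,202)),("far",(169,184))):
        P=ray("top",uv,.096)[:2]
        for n in("top","side"):
            b=fit(A,n,P,.018);m=min(b,key=lambda r:r[1]);print(nm,n,"best",[float(x) for x in m],[(r[0],float(r[1])) for r in b])
E
python3 sockfit.py
```

```text
near top best [10.0, 527.8, 482.3, 28.5] [(-30, 531.8), (-25, 533.2), (-20, 534.4), (-15, 542.7), (-10, 532.1), (-5, 529.9), (0, 528.7), (5, 528.4), (10, 527.8), (15, 528.2), (20, 529.1), (25, 530.6)]
near side best [10.0, 2001.8, 483.0, 30.0] [(-30, 2002.2), (-25, 2014.4), (-20, 2027.7), (-15, 2038.7), (-10, 2023.6), (-5, 2014.5), (0, 2008.5), (5, 2003.8), (10, 2001.8), (15, 2003.0), (20, 2011.5), (25, 2006.1)]
mid top best [15.0, 516.9, 536.7, 17.5] [(-30, 521.8), (-25, 531.5), (-20, 523.1), (-15, 522.2), (-10, 521.3), (-5, 520.1), (0, 519.6), (5, 518.0), (10, 517.3), (15, 516.9), (20, 517.3), (25, 519.1)]
mid side best [20.0, 1865.4, 509.7, 30.2] [(-30, 1883.7), (-25, 1884.0), (-20, 1885.4), (-15, 1887.1), (-10, 1888.1), (-5, 1887.8), (0, 1884.5), (5, 1878.3), (10, 1871.5), (15, 1866.8), (20, 1865.4), (25, 1885.8)]
far top best [-15.0, 843.9, 588.3, 5.7] [(-30, 849.1), (-25, 846.2), (-20, 844.1), (-15, 843.9), (-10, 844.8), (-5, 846.3), (0, 848.0), (5, 849.3), (10, 851.2), (15, 852.5), (20, 854.3), (25, 862.2)]
far side best [-5.0, 1157.0, 584.4, 6.9] [(-30, 1244.1), (-25, 1209.0), (-20, 1190.4), (-15, 1175.1), (-10, 1164.8), (-5, 1157.0), (0, 1157.1), (5, 1158.1), (10, 1166.5), (15, 1175.2), (20, 1186.3), (25, 1198.1)]
```

```bash
python3 - <<'E'
from h import *
s=get_state();print(s["eef_pos"])
go([.4825,.029,.17],np.radians(160),s=s)
E
```

```text
[ 0.32058501 -0.50598202  0.24099734]
mm [535.3, 160.9, 71.3] turn [-0.001, -0.002, -1.224]
```

>>> apply_moves([
  {"grip": 45, "translation": [535, 161, 0], "turn": [0, 0, -1.224]},
  {"grip": 45, "translation": [535, 161, 0], "turn": [0, 0, -1.224]},
  {"grip": 45, "translation": [535, 161, 0], "turn": [0, 0, -1.224]},
  {"grip": 45, "translation": [535, 161, 0], "turn": [0, 0, -1.224]},
  {"grip": 45, "translation": [535, 161, 0], "turn": [0, 0, -1.224]},
  {"grip": 45, "translation": [535, 161, 0], "turn": [0, 0, -1.224]},
  {"grip": 45, "translation": [535, 161, 0], "turn": [0, 0, -1.224]},
  {"grip": 45, "translation": [535, 161, 0], "turn": [0, 0, -1.224]},
  {"grip": 45, "translation": [535, 161, 0], "turn": [0, 0, -1.224]},
  {"grip": 45, "translation": [535, 161, 71], "turn": [0, 0, -1.224]},
  {"grip": 45, "translation": [535, 161, 71], "turn": [0, 0, -1.224]},
  {"grip": 45, "translation": [535, 161, 71], "turn": [0, 0, -1.224]},
])

```text
time_s: 10.92
eef_pos: [0.4828, 0.0265, 0.1705]
tcp_rot: [0.174, 0.985, -0.002, -0.001]
contact_force: [-0.3, -0.3, -0.0]
gripper_width: 0.045
finger_force: 0.0
```

```bash
python3 - <<'E'
from h import *
s=get_state();print(s["time_s"],s["eef_pos"],s["joint_pos"].round(2))
go([.4825,.029,.062],np.radians(160),s=s)
E
```

```text
10.925 [0.48276502 0.02654278 0.17049729] [ 0.03  0.62 -0.29  2.04  0.34  0.53  0.72]
mm [0.9, 2.6, 108.5] turn [-0.003, -0.001, -0.001]
```

>>> apply_moves([
  {"grip": 45, "translation": [0.9, 2.3, 55], "turn": [0, 0, 0]},
  {"grip": 45, "translation": [0.9, 2.3, 90], "turn": [0, 0, 0]},
  {"grip": 45, "translation": [0.9, 2.3, 105], "turn": [0, 0, 0]},
  {"grip": 45, "translation": [0.9, 2.3, 108], "turn": [0, 0, 0]},
  {"grip": 45, "translation": [0.9, 2.3, 108], "turn": [0, 0, 0]},
])

```text
time_s: 11.55
eef_pos: [0.4845, 0.0294, 0.064]
tcp_rot: [0.174, 0.985, -0.001, 0.001]
contact_force: [0.1, 0.2, 0.3]
gripper_width: 0.0448
finger_force: 0.0
```

>>> apply_moves([
  {"grip": 45, "translation": [1.8, 0.3, 1.5], "turn": [0, 0, 0]},
  {"grip": 10, "translation": [1.8, 0.3, 1.5], "turn": [0, 0, 0]},
  {"grip": 10, "translation": [1.8, 0.3, 1.5], "turn": [0, 0, 0]},
  {"grip": 10, "translation": [1.8, 0.3, 1.5], "turn": [0, 0, 0]},
  {"grip": 10, "translation": [1.8, 0.3, 1.5], "turn": [0, 0, 0]},
  {"grip": 10, "translation": [1.8, 0.3, 1.5], "turn": [0, 0, 0]},
], newtons=80)

```text
time_s: 12.3
eef_pos: [0.482, 0.0307, 0.0619]
tcp_rot: [0.174, 0.985, -0.001, 0.0]
contact_force: [-1.9, -1.0, 6.6]
gripper_width: 0.0189
finger_force: 78.0
```

Gripped on flats at a width of 18.9 mm. I'll lift and carry it to above the nut.

```bash
python3 - <<'E'
from h import *
s=get_state();go([.5323,-.3753,.19],np.radians(151),s=s)
E
```

```text
mm [-186.3, -364.5, -127.3] turn [-0.001, 0.001, 0.157]
```

>>> apply_moves([
  {"grip": 10, "translation": [0, 0, -40], "turn": [0, 0, 0]},
  {"grip": 10, "translation": [0, 0, -90], "turn": [0, 0, 0]},
  {"grip": 10, "translation": [0, 0, -127], "turn": [0, 0, 0]},
  {"grip": 10, "translation": [-20, -40, -127], "turn": [0, 0, 0.02]},
  {"grip": 10, "translation": [-186, -364.5, -127], "turn": [0, 0, 0.157]},
  {"grip": 10, "translation": [-186, -364.5, -127], "turn": [0, 0, 0.157]},
  {"grip": 10, "translation": [-186, -364.5, -127], "turn": [0, 0, 0.157]},
  {"grip": 10, "translation": [-186, -364.5, -127], "turn": [0, 0, 0.157]},
  {"grip": 10, "translation": [-186, -364.5, -127], "turn": [0, 0, 0.157]},
  {"grip": 10, "translation": [-186, -364.5, -127], "turn": [0, 0, 0.157]},
  {"grip": 10, "translation": [-186, -364.5, -127], "turn": [0, 0, 0.157]},
  {"grip": 10, "translation": [-186, -364.5, -127], "turn": [0, 0, 0.157]},
])

```text
time_s: 13.8
eef_pos: [0.5313, -0.3741, 0.1881]
tcp_rot: [0.25, 0.968, -0.0, -0.001]
contact_force: [0.6, -0.3, -2.9]
gripper_width: 0.0188
finger_force: 78.9
```

```bash
python3 - <<'E'
from h import *
s=get_state();print(s["time_s"],s["eef_pos"],s["joint_pos"].round(2),s["gripper_width"])
go([.5323,-.3753,.146],np.radians(151),s=s)
mosaic("pics/over.png",[("side",220,95,100,100),("top",260,140,100,100)],4)
E
```

```text
13.8 [ 0.53133322 -0.37412142  0.18813899] [ 0.73  0.79 -0.36  1.52  0.33  0.89  1.33] 0.01879225789629785
mm [-1.5, -0.5, 42.1] turn [-0.0, -0.001, 0.0]
```

View pics/over.png

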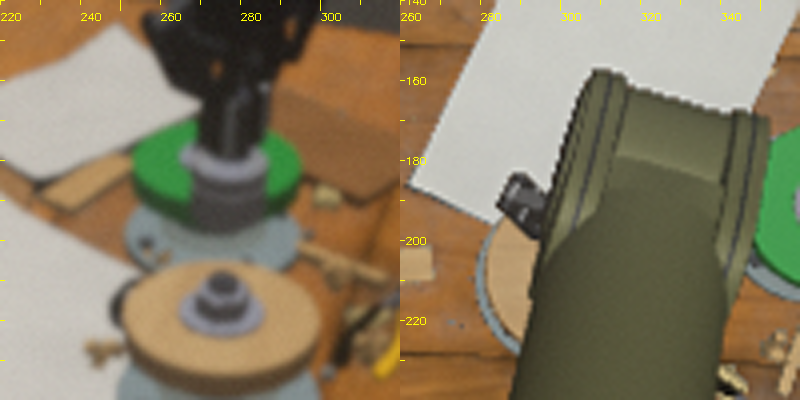

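The side crop shows the held socket body centred at about (277.5,145) above the nut at about (275.5,168). I'll compare that with the model projection.

```bash
python3 - <<'E'
from h import *
A=camera("side")["pixels"].astype(float).mean(2)
cx,cy,z=.5323,-.3746,.144
for zz in(z,z+.01,z+.02,z+.03,z+.04):print(zz,proj("side",[[cx,cy,zz]]).round(1))
print("nut",proj("side",[[.534,-.3744,.089]]),proj("side",[[.533,-.3744,.089],[.534,-.3734,.089]]))
for v in(140,143,146,149): 
    g=np.diff(A[v,255:300]);print(v,A[v,262:294].astype(int))
E
```

```text
0.144 [[276.9 147.6]]
0.154 [[277.1 143.9]]
0.16399999999999998 [[277.2 140.2]]
0.174 [[277.4 136.4]]
0.184 [[277.6 132.6]]
nut [[275.19906205 166.79229865]] [[275.59333454 166.86393504]
 [275.09301008 167.009219  ]]
140 [90 89 88 91 86 85 71 68 71 70 73 82 86 90 93 93 92 88 88 81 78 75 66 70
 77 85 88 81 85 82 73 66]
143 [79 80 84 83 82 72 68 72 74 73 73 73 71 68 69 70 70 70 74 74 77 77 67 67
 70 73 70 63 55 51 48 55]
146 [51 50 58 53 56 61 61 61 61 63 63 63 65 63 69 69 69 68 65 62 63 61 61 57
 53 45 45 43 45 58 75 90]
149 [ 74  68  57  53  51  53  59  60  61  63  64  64  63  63  62  65  61  65
  68  65  65  66  69  70  75  85  96  93  94 106 121 120]
```

>>> apply_moves([
  {"grip": 10, "translation": [-1.3, 0.5, 0], "turn": [0, 0, 0]},
  {"grip": 10, "translation": [-1.3, 0.5, 30], "turn": [0, 0, 0]},
  {"grip": 10, "translation": [-1.3, 0.5, 42], "turn": [0, 0, 0]},
  {"grip": 10, "translation": [-1.3, 0.5, 48], "turn": [0, 0, 0]},
  {"grip": 10, "translation": [-1.3, 0.5, 52], "turn": [0, 0, 0]},
  {"grip": 10, "translation": [-1.3, 0.5, 52], "turn": [0, 0, 0]},
])

```text
time_s: 14.7
eef_pos: [0.5335, -0.3756, 0.1374]
tcp_rot: [0.25, 0.968, -0.001, 0.001]
contact_force: [0.6, 0.1, -1.9]
gripper_width: 0.0189
finger_force: 78.9
```

>>> apply_moves([
  {"grip": 10, "translation": [1.2, 0.7, 0], "turn": [0, 0, 0]},
  {"grip": 10, "translation": [1.2, 0.7, 3], "turn": [0, 0, 0]},
  {"grip": 10, "translation": [1.2, 0.7, 5], "turn": [0, 0, 0]},
  {"grip": 10, "translation": [1.2, 0.7, 7], "turn": [0, 0, 0]},
  {"grip": 10, "translation": [1.2, 0.7, 7], "turn": [0, 0, 0]},
])

```text
time_s: 15.32
eef_pos: [0.5329, -0.3743, 0.1327]
tcp_rot: [0.25, 0.968, -0.001, 0.001]
contact_force: [-5.5, 2.3, 14.1]
gripper_width: 0.0187
finger_force: 81.2
```

>>> apply_moves([
  {"grip": 10, "translation": [1, 0, 1], "turn": [0, 0, 0]},
  {"grip": 10, "translation": [0.7, 0.7, 1], "turn": [0, 0, 0.05]},
  {"grip": 10, "translation": [0, 1, 1], "turn": [0, 0, 0]},
  {"grip": 10, "translation": [-0.7, 0.7, 1], "turn": [0, 0, -0.05]},
  {"grip": 10, "translation": [-1, 0, 1], "turn": [0, 0, 0]},
  {"grip": 10, "translation": [-0.7, -0.7, 1], "turn": [0, 0, 0.05]},
  {"grip": 10, "translation": [0, -1, 1], "turn": [0, 0, 0]},
  {"grip": 10, "translation": [0.7, -0.7, 1], "turn": [0, 0, -0.05]},
  {"grip": 10, "translation": [2, 0, 1], "turn": [0, 0, 0]},
  {"grip": 10, "translation": [1.4, 1.4, 1], "turn": [0, 0, 0.05]},
  {"grip": 10, "translation": [0, 2, 1], "turn": [0, 0, 0]},
  {"grip": 10, "translation": [-1.4, 1.4, 1], "turn": [0, 0, -0.05]},
  {"grip": 10, "translation": [-2, 0, 1], "turn": [0, 0, 0]},
  {"grip": 10, "translation": [-1.4, -1.4, 1], "turn": [0, 0, 0.05]},
  {"grip": 10, "translation": [0, -2, 1], "turn": [0, 0, 0]},
  {"grip": 10, "translation": [1.4, -1.4, 1], "turn": [0, 0, -0.05]},
  {"grip": 10, "translation": [0, 0, 1], "turn": [0, 0, 0]},
])

```text
time_s: 17.45
eef_pos: [0.5349, -0.3758, 0.1327]
tcp_rot: [0.251, 0.968, -0.002, 0.003]
contact_force: [-2.8, -0.4, 16.3]
gripper_width: 0.0188
finger_force: 81.6
```

The rim rests at nut-top height (0.0888) throughout the search, so this socket doesn't fit. I'll return it to its post.

```bash
python3 - <<'E'
from h import *
s=get_state();go([.482,.0305,.19],np.radians(160),s=s)
E
```

```text
mm [243.1, 329.4, -59.9] turn [-0.003, 0.007, -0.158]
```

>>> apply_moves([
  {"grip": 10, "translation": [0, 0, -30], "turn": [0, 0, 0]},
  {"grip": 10, "translation": [0, 0, -60], "turn": [0, 0, 0]},
  {"grip": 10, "translation": [243, 329, -60], "turn": [-0.003, 0.007, -0.158]},
  {"grip": 10, "translation": [243, 329, -60], "turn": [-0.003, 0.007, -0.158]},
  {"grip": 10, "translation": [243, 329, -60], "turn": [-0.003, 0.007, -0.158]},
  {"grip": 10, "translation": [243, 329, -60], "turn": [-0.003, 0.007, -0.158]},
  {"grip": 10, "translation": [243, 329, -60], "turn": [-0.003, 0.007, -0.158]},
  {"grip": 10, "translation": [243, 329, -60], "turn": [-0.003, 0.007, -0.158]},
  {"grip": 10, "translation": [243, 329, -60], "turn": [-0.003, 0.007, -0.158]},
  {"grip": 10, "translation": [243, 329, -60], "turn": [-0.003, 0.007, -0.158]},
  {"grip": 10, "translation": [243, 329, -60], "turn": [-0.003, 0.007, -0.158]},
])

```text
time_s: 18.82
eef_pos: [0.4797, 0.0305, 0.1883]
tcp_rot: [0.173, 0.985, 0.001, -0.003]
contact_force: [-0.3, 0.2, -1.9]
gripper_width: 0.0185
finger_force: 78.9
```

```bash
python3 - <<'E'
from h import *
s=get_state();print(s["time_s"],s["eef_pos"]);go([.482,.0305,.0625],np.radians(160),s=s)
E
```

```text
18.825 [0.47969258 0.03054126 0.18832432]
mm [-2.9, 0.6, 125.8] turn [0.001, -0.006, 0.0]
```

>>> apply_moves([
  {"grip": 10, "translation": [-1.8, 0.4, 55], "turn": [0, -0.006, 0]},
  {"grip": 10, "translation": [-1.8, 0.4, 95], "turn": [0, -0.006, 0]},
  {"grip": 10, "translation": [-1.8, 0.4, 115], "turn": [0, -0.006, 0]},
  {"grip": 10, "translation": [-1.8, 0.4, 122], "turn": [0, -0.006, 0]},
  {"grip": 10, "translation": [-1.8, 0.4, 125.5], "turn": [0, -0.006, 0]},
  {"grip": 10, "translation": [-1.8, 0.4, 125.5], "turn": [0, -0.006, 0]},
])

```text
time_s: 19.58
eef_pos: [0.4813, 0.0313, 0.0633]
tcp_rot: [0.174, 0.985, 0.001, 0.001]
contact_force: [0.3, -0.6, -2.0]
gripper_width: 0.0189
finger_force: 79.0
```

>>> apply_moves([
  {"grip": 10, "translation": [0, 0, 1.7], "turn": [0, 0, 0]},
  {"grip": 45, "translation": [0, 0, 1.5], "turn": [0, 0, 0]},
  {"grip": 45, "translation": [0, 0, 1], "turn": [0, 0, 0]},
  {"grip": 45, "translation": [0, 0, 0], "turn": [0, 0, 0]},
  {"grip": 45, "translation": [0, 0, -30], "turn": [0, 0, 0]},
  {"grip": 45, "translation": [0, 0, -65], "turn": [0, 0, 0]},
  {"grip": 45, "translation": [-56.6, 7.5, -65], "turn": [0, 0, -0.122]},
  {"grip": 45, "translation": [-56.6, 7.5, -65], "turn": [0, 0, -0.122]},
  {"grip": 45, "translation": [-56.6, 7.5, -65], "turn": [0, 0, -0.122]},
])

```text
time_s: 20.7
eef_pos: [0.5356, 0.019, 0.1275]
tcp_rot: [0.113, 0.994, 0.001, -0.001]
contact_force: [-0.6, -0.4, -0.7]
gripper_width: 0.0453
finger_force: 0.0
```

```bash
python3 - <<'E'
from h import *
s=get_state();print(s["time_s"],s["eef_pos"]);go([.537,.019,.062],np.radians(167),s=s)
I=camera("side")["pixels"];cv2.imwrite("pics/back.png",cv2.resize(I[215:365,140:320],None,fx=3,fy=3))
E
```

```text
20.7 [0.53560233 0.0190364  0.12750607]
mm [-1.5, 0.2, 65.5] turn [0.001, -0.001, -0.0]
```

View pics/back.png

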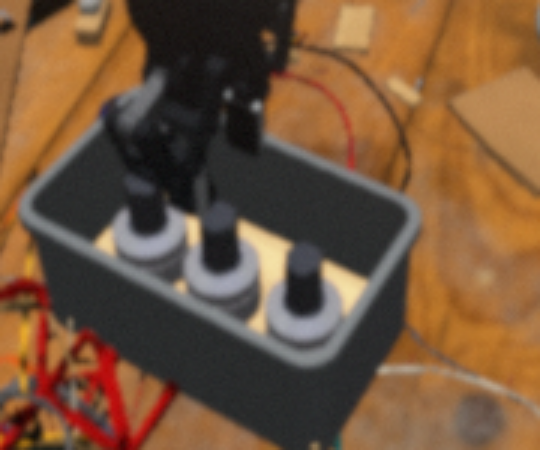

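The side view shows the first socket standing upright on its post again. Now I'll grasp the middle one.

>>> apply_moves([
  {"grip": 45, "translation": [-0.7, 0.2, 35], "turn": [0, 0, 0]},
  {"grip": 45, "translation": [-0.7, 0.2, 58], "turn": [0, 0, 0]},
  {"grip": 45, "translation": [-0.7, 0.2, 65], "turn": [0, 0, 0]},
  {"grip": 45, "translation": [-0.7, 0.2, 65], "turn": [0, 0, 0]},
  {"grip": 10, "translation": [-0.7, 0.2, 65], "turn": [0, 0, 0]},
  {"grip": 10, "translation": [-0.7, 0.2, 65], "turn": [0, 0, 0]},
  {"grip": 10, "translation": [-0.7, 0.2, 65], "turn": [0, 0, 0]},
  {"grip": 10, "translation": [-0.7, 0.2, 65], "turn": [0, 0, 0]},
  {"grip": 10, "translation": [-0.7, 0.2, 65], "turn": [0, 0, 0]},
])

```text
time_s: 21.88
eef_pos: [0.5377, 0.0194, 0.0637]
tcp_rot: [0.113, 0.994, 0.001, 0.001]
contact_force: [-0.9, 0.2, 6.1]
gripper_width: 0.0193
finger_force: 78.4
```

```bash
python3 - <<'E'
from h import *
s=get_state();print(s["time_s"],s["eef_pos"])
R0=Rn.from_quat(s["tcp_rot"])
d=np.array([.5373,.0192,s["eef_pos"][2]])-s["eef_pos"];o=R0.inv().apply(d)*1000;print("sock in tool",o)
T=down(np.radians(151)); ox=np.array([o[0]/1000,0,0])
P=np.array([.5338,-.375,.19])-T.apply(ox);print(P);go(P,np.radians(151),s=s)
E
```

```text
21.875 [0.53772866 0.01935291 0.06367097]
sock in tool [ 0.38339945 -0.24521471 -0.00111793]
[ 0.53413533 -0.37518588  0.19      ]
mm [-85.2, -385.0, -127.1] turn [0.002, 0.001, 0.28]
```

>>> apply_moves([
  {"grip": 10, "translation": [0, 0, -40], "turn": [0, 0, 0]},
  {"grip": 10, "translation": [0, 0, -90], "turn": [0, 0, 0]},
  {"grip": 10, "translation": [0, 0, -127], "turn": [0, 0, 0]},
  {"grip": 10, "translation": [-9, -40, -127], "turn": [0, 0, 0.03]},
  {"grip": 10, "translation": [-85, -385, -127], "turn": [0.002, 0.001, 0.28]},
  {"grip": 10, "translation": [-85, -385, -127], "turn": [0.002, 0.001, 0.28]},
  {"grip": 10, "translation": [-85, -385, -127], "turn": [0.002, 0.001, 0.28]},
  {"grip": 10, "translation": [-85, -385, -127], "turn": [0.002, 0.001, 0.28]},
  {"grip": 10, "translation": [-85, -385, -127], "turn": [0.002, 0.001, 0.28]},
  {"grip": 10, "translation": [-85, -385, -127], "turn": [0.002, 0.001, 0.28]},
  {"grip": 10, "translation": [-85, -385, -127], "turn": [0.002, 0.001, 0.28]},
  {"grip": 10, "translation": [-85, -385, -127], "turn": [0.002, 0.001, 0.28]},
  {"grip": 10, "translation": [-85, -385, -127], "turn": [0.002, 0.001, 0.28]},
  {"grip": 10, "translation": [-85, -385, -127], "turn": [0.002, 0.001, 0.28]},
])

```text
time_s: 23.62
eef_pos: [0.5341, -0.3736, 0.1892]
tcp_rot: [0.249, 0.968, 0.0, -0.001]
contact_force: [-0.2, -0.1, -2.3]
gripper_width: 0.0193
finger_force: 78.9
```

```bash
python3 - <<'E'
from h import *
s=get_state();print(s["time_s"],s["eef_pos"]);go([.5341,-.3752,.1365],np.radians(151),s=s)
E
```

```text
23.625 [ 0.53413398 -0.37363372  0.18924163]
mm [-0.8, -1.4, 52.7] turn [0.0, -0.001, 0.002]
```

>>> apply_moves([
  {"grip": 10, "translation": [-0.5, -0.8, 30], "turn": [0, 0, 0]},
  {"grip": 10, "translation": [-0.5, -0.8, 44], "turn": [0, 0, 0]},
  {"grip": 10, "translation": [-0.5, -0.8, 50], "turn": [0, 0, 0]},
  {"grip": 10, "translation": [-0.5, -0.8, 50], "turn": [0, 0, 0]},
  {"grip": 10, "translation": [-0.5, -0.8, 50], "turn": [0, 0, 0]},
])

```text
time_s: 24.25
eef_pos: [0.5343, -0.3762, 0.1399]
tcp_rot: [0.25, 0.968, -0.0, 0.0]
contact_force: [-1.0, -0.2, -2.5]
gripper_width: 0.0187
finger_force: 78.9
```

```bash
python3 - <<'E'
from h import *
s=get_state();print(s["time_s"],s["eef_pos"]);go([.5341,-.3752,.1347],np.radians(151),s=s)
E
```

```text
24.25 [ 0.53430028 -0.37623485  0.13992492]
mm [0.7, 0.8, 5.2] turn [-0.0, 0.0, 0.0]
```

>>> apply_moves([
  {"grip": 10, "translation": [0.7, 0.8, 2], "turn": [0, 0, 0]},
  {"grip": 10, "translation": [0.7, 0.8, 4], "turn": [0, 0, 0]},
  {"grip": 10, "translation": [0.7, 0.8, 6], "turn": [0, 0, 0]},
  {"grip": 10, "translation": [0.7, 0.8, 7.5], "turn": [0, 0, 0]},
  {"grip": 10, "translation": [0.7, 0.8, 7.5], "turn": [0, 0, 0]},
])

```text
time_s: 24.88
eef_pos: [0.534, -0.375, 0.1342]
tcp_rot: [0.25, 0.968, -0.0, 0.0]
contact_force: [-3.8, 2.2, 13.6]
gripper_width: 0.0186
finger_force: 81.2
```

>>> apply_moves([
  {"grip": 10, "translation": [1, 0, 1], "turn": [0, 0, 0]},
  {"grip": 10, "translation": [0.7, 0.7, 1], "turn": [0, 0, 0.05]},
  {"grip": 10, "translation": [0, 1, 1], "turn": [0, 0, 0]},
  {"grip": 10, "translation": [-0.7, 0.7, 1], "turn": [0, 0, -0.05]},
  {"grip": 10, "translation": [-1, 0, 1], "turn": [0, 0, 0]},
  {"grip": 10, "translation": [-0.7, -0.7, 1], "turn": [0, 0, 0.05]},
  {"grip": 10, "translation": [0, -1, 1], "turn": [0, 0, 0]},
  {"grip": 10, "translation": [0.7, -0.7, 1], "turn": [0, 0, -0.05]},
  {"grip": 10, "translation": [2, 0, 1], "turn": [0, 0, 0]},
  {"grip": 10, "translation": [1.4, 1.4, 1], "turn": [0, 0, 0.05]},
])

```text
time_s: 26.12
eef_pos: [0.5355, -0.3761, 0.1344]
tcp_rot: [0.276, 0.961, -0.002, 0.004]
contact_force: [-1.4, -3.1, 14.2]
gripper_width: 0.0186
finger_force: 80.5
```

The translation search was sticking on friction. A better test is to lift the rim clear of the nut but still around the spindle, then feel sideways. The free play gives both the mouth size and the nut's centre.

>>> apply_moves([
  {"grip": 10, "translation": [-1.4, -1.4, -6], "turn": [0, 0, -0.05]},
  {"grip": 10, "translation": [-1.4, 4, -6], "turn": [0, 0, -0.05]},
  {"grip": 10, "translation": [-1.4, 6, -6], "turn": [0, 0, -0.05]},
  {"grip": 10, "translation": [-1.4, 6, -6], "turn": [0, 0, -0.05]},
])

```text
time_s: 26.62
eef_pos: [0.5358, -0.3722, 0.1367]
tcp_rot: [0.252, 0.968, -0.003, -0.001]
contact_force: [-2.3, -6.0, 1.1]
gripper_width: 0.0189
finger_force: 79.4
```

>>> apply_moves([
  {"grip": 10, "translation": [0, -6, 0], "turn": [0, 0, 0]},
  {"grip": 10, "translation": [0, -13, 0], "turn": [0, 0, 0]},
  {"grip": 10, "translation": [0, -15, 0], "turn": [0, 0, 0]},
  {"grip": 10, "translation": [0, -15, 0], "turn": [0, 0, 0]},
])

```text
time_s: 27.12
eef_pos: [0.5306, -0.38, 0.1361]
tcp_rot: [0.25, 0.968, 0.001, -0.001]
contact_force: [2.4, 3.0, -3.9]
gripper_width: 0.0188
finger_force: 78.7
```

>>> apply_moves([
  {"grip": 10, "translation": [0, -4, 0], "turn": [0, 0, 0]},
  {"grip": 10, "translation": [0, -4, 0], "turn": [0, 0, 0]},
  {"grip": 10, "translation": [0, -4, 0], "turn": [0, 0, 0]},
])

```text
time_s: 27.5
eef_pos: [0.5303, -0.3805, 0.1361]
tcp_rot: [0.249, 0.969, 0.003, -0.0]
contact_force: [3.4, 8.0, -4.3]
gripper_width: 0.0186
finger_force: 78.6
```

>>> apply_moves([
  {"grip": 10, "translation": [0, 10, 0], "turn": [0, 0, 0]},
  {"grip": 10, "translation": [0, 19, 0], "turn": [0, 0, 0]},
  {"grip": 10, "translation": [0, 19, 0], "turn": [0, 0, 0]},
  {"grip": 10, "translation": [0, 19, 0], "turn": [0, 0, 0]},
])

```text
time_s: 28.0
eef_pos: [0.5355, -0.3721, 0.1366]
tcp_rot: [0.251, 0.968, -0.003, -0.001]
contact_force: [-2.3, -4.6, -2.3]
gripper_width: 0.0186
finger_force: 79.6
```

>>> apply_moves([
  {"grip": 10, "translation": [0, -7.4, 0], "turn": [0, 0, 0]},
  {"grip": 10, "translation": [9, -7.4, 0], "turn": [0, 0, 0]},
  {"grip": 10, "translation": [9, -7.4, 0], "turn": [0, 0, 0]},
  {"grip": 10, "translation": [9, -7.4, 0], "turn": [0, 0, 0]},
])

```text
time_s: 28.5
eef_pos: [0.5277, -0.3728, 0.1376]
tcp_rot: [0.251, 0.968, -0.001, 0.003]
contact_force: [3.3, -5.4, -4.0]
gripper_width: 0.019
finger_force: 78.6
```

>>> apply_moves([
  {"grip": 10, "translation": [-10, 0, 0], "turn": [0, 0, 0]},
  {"grip": 10, "translation": [-18, 0, 0], "turn": [0, 0, 0]},
  {"grip": 10, "translation": [-18, 0, 0], "turn": [0, 0, 0]},
  {"grip": 10, "translation": [-18, 0, 0], "turn": [0, 0, 0]},
])

```text
time_s: 29.0
eef_pos: [0.538, -0.378, 0.1352]
tcp_rot: [0.25, 0.968, 0.001, -0.005]
contact_force: [-4.9, 2.2, -0.3]
gripper_width: 0.0184
finger_force: 78.4
```

The measured free play is about 8 mm, which means a 27 mm mouth, so the middle socket is too small. The spindle centre is at TCP ≈ (0.5325, -0.3759), about 1.5 mm from my earlier aim. I'll return this socket to its post.

```bash
python3 - <<'E'
from h import *
s=get_state();go([.5375,.0194,.195],np.radians(167),s=s)
E
```

```text
mm [193.6, 347.3, -58.3] turn [0.0, -0.011, -0.279]
```

>>> apply_moves([
  {"grip": 10, "translation": [9, 0, -4], "turn": [0, 0, 0]},
  {"grip": 10, "translation": [9, 0, -50], "turn": [0, 0, 0]},
  {"grip": 10, "translation": [196, 347, -60], "turn": [0, 0, -0.279]},
  {"grip": 10, "translation": [196, 347, -60], "turn": [0, 0, -0.279]},
  {"grip": 10, "translation": [196, 347, -60], "turn": [0, 0, -0.279]},
  {"grip": 10, "translation": [196, 347, -60], "turn": [0, 0, -0.279]},
  {"grip": 10, "translation": [196, 347, -60], "turn": [0, 0, -0.279]},
  {"grip": 10, "translation": [196, 347, -60], "turn": [0, 0, -0.279]},
  {"grip": 10, "translation": [196, 347, -60], "turn": [0, 0, -0.279]},
  {"grip": 10, "translation": [196, 347, -60], "turn": [0, 0, -0.279]},
  {"grip": 10, "translation": [196, 347, -60], "turn": [0, 0, -0.279]},
])

```text
time_s: 30.38
eef_pos: [0.5384, 0.0163, 0.1966]
tcp_rot: [0.115, 0.993, -0.001, -0.001]
contact_force: [-0.5, -0.3, -1.9]
gripper_width: 0.0186
finger_force: 78.7
```

```bash
python3 - <<'E'
from h import *
s=get_state();print(s["time_s"],s["eef_pos"]);go([.5375,.0194,.0640],np.radians(167),s=s)
E
```

```text
30.375 [0.53840403 0.01634629 0.19660322]
mm [1.5, 3.0, 132.6] turn [-0.002, -0.001, -0.003]
```

>>> apply_moves([
  {"grip": 10, "translation": [1, 2, 55], "turn": [0, 0, 0]},
  {"grip": 10, "translation": [1, 2, 100], "turn": [0, 0, 0]},
  {"grip": 10, "translation": [1, 2, 122], "turn": [0, 0, 0]},
  {"grip": 10, "translation": [1, 2, 130], "turn": [0, 0, 0]},
  {"grip": 10, "translation": [1, 2, 132.5], "turn": [0, 0, 0]},
])

```text
time_s: 31.0
eef_pos: [0.5382, 0.0199, 0.0643]
tcp_rot: [0.114, 0.993, -0.0, -0.0]
contact_force: [0.1, 1.4, -3.1]
gripper_width: 0.0184
finger_force: 78.8
```

>>> apply_moves([
  {"grip": 10, "translation": [0, 0, 1.5], "turn": [0, 0, 0]},
  {"grip": 45, "translation": [0, 0, 1.2], "turn": [0, 0, 0]},
  {"grip": 45, "translation": [0, 0, 0.5], "turn": [0, 0, 0]},
  {"grip": 45, "translation": [0, 0, 0], "turn": [0, 0, 0]},
  {"grip": 45, "translation": [0, 0, -30], "turn": [0, 0, 0]},
  {"grip": 45, "translation": [0, 0, -65], "turn": [0, 0, 0]},
  {"grip": 45, "translation": [-51.9, -1.1, -65], "turn": [0, 0, 0.471]},
  {"grip": 45, "translation": [-51.9, -1.1, -65], "turn": [0, 0, 0.471]},
  {"grip": 45, "translation": [-51.9, -1.1, -65], "turn": [0, 0, 0.471]},
  {"grip": 45, "translation": [-51.9, -1.1, -65], "turn": [0, 0, 0.471]},
])

```text
time_s: 32.25
eef_pos: [0.588, 0.0085, 0.1292]
tcp_rot: [0.341, 0.94, -0.0, -0.001]
contact_force: [-0.6, -0.4, 0.3]
gripper_width: 0.045
finger_force: 0.0
```

```bash
python3 - <<'E'
from h import *
s=get_state();print(s["time_s"],s["eef_pos"]);go([.5885,.0072,.0635],np.radians(140),s=s)
A={"side":camera("side")["pixels"].astype(float)}
from sockfit import fit
for P in([.4825,.030],[.5375,.019]):
    print(min(fit(A,"side",P,.018,range(5,26,10)),key=lambda r:r[1]))
E
```

```text
32.25 [0.58802756 0.00854622 0.12921291]
mm [-1.3, -0.7, 65.7] turn [-0.001, -0.001, 0.001]
(5, np.float64(2585.5), np.float64(481.7), np.float64(31.8))
(5, np.float64(2656.4), np.float64(537.3), np.float64(21.0))
```

>>> apply_moves([
  {"grip": 45, "translation": [-0.7, -0.5, 35], "turn": [0, 0, 0]},
  {"grip": 45, "translation": [-0.7, -0.5, 58], "turn": [0, 0, 0]},
  {"grip": 45, "translation": [-0.7, -0.5, 65], "turn": [0, 0, 0]},
  {"grip": 10, "translation": [-0.7, -0.5, 65.5], "turn": [0, 0, 0]},
  {"grip": 10, "translation": [-0.7, -0.5, 65.5], "turn": [0, 0, 0]},
  {"grip": 10, "translation": [-0.7, -0.5, 65.5], "turn": [0, 0, 0]},
  {"grip": 10, "translation": [-0.7, -0.5, 65.5], "turn": [0, 0, 0]},
  {"grip": 10, "translation": [-0.7, -0.5, 65.5], "turn": [0, 0, 0]},
])

```text
time_s: 33.3
eef_pos: [0.5888, 0.0076, 0.0644]
tcp_rot: [0.342, 0.94, 0.0, -0.0]
contact_force: [-0.6, -0.0, 5.1]
gripper_width: 0.0187
finger_force: 79.0
```

```bash
python3 - <<'E'
from h import *
s=get_state();print(s["time_s"],s["eef_pos"])
R0=Rn.from_quat(s["tcp_rot"])
d=np.array([.589,.0073,s["eef_pos"][2]])-s["eef_pos"];o=R0.inv().apply(d)*1000;print("sock in tool",o)
T=down(np.radians(151)); ox=np.array([o[0]/1000,0,0])
P=np.array([.5325,-.3759,.195])-T.apply(ox)*.5;print(P);go(P,np.radians(151),s=s)
E
```

```text
33.3 [0.58877921 0.0076446  0.06436316]
sock in tool [-3.90638193e-01 -1.22068656e-01 -1.02350324e-04]
[ 0.53232917 -0.37580531  0.195     ]
mm [-203.2, -330.0, -130.8] turn [0.0, -0.0, -0.192]
```

>>> apply_moves([
  {"grip": 10, "translation": [0, 0, -40], "turn": [0, 0, 0]},
  {"grip": 10, "translation": [0, 0, -90], "turn": [0, 0, 0]},
  {"grip": 10, "translation": [0, 0, -130], "turn": [0, 0, 0]},
  {"grip": 10, "translation": [-20, -35, -131], "turn": [0, 0, 0]},
  {"grip": 10, "translation": [-203, -330, -131], "turn": [0, 0, -0.192]},
  {"grip": 10, "translation": [-203, -330, -131], "turn": [0, 0, -0.192]},
  {"grip": 10, "translation": [-203, -330, -131], "turn": [0, 0, -0.192]},
  {"grip": 10, "translation": [-203, -330, -131], "turn": [0, 0, -0.192]},
  {"grip": 10, "translation": [-203, -330, -131], "turn": [0, 0, -0.192]},
  {"grip": 10, "translation": [-203, -330, -131], "turn": [0, 0, -0.192]},
  {"grip": 10, "translation": [-203, -330, -131], "turn": [0, 0, -0.192]},
  {"grip": 10, "translation": [-203, -330, -131], "turn": [0, 0, -0.192]},
  {"grip": 10, "translation": [-203, -330, -131], "turn": [0, 0, -0.192]},
  {"grip": 10, "translation": [-203, -330, -131], "turn": [0, 0, -0.192]},
])

```text
time_s: 35.05
eef_pos: [0.5323, -0.3744, 0.1947]
tcp_rot: [0.249, 0.968, 0.0, -0.001]
contact_force: [-0.5, 0.2, -2.5]
gripper_width: 0.0186
finger_force: 78.8
```

```bash
python3 - <<'E'
from h import *
s=get_state();print(s["time_s"],s["eef_pos"]);go([.5323,-.3758,.140],np.radians(151),s=s)
E
```

```text
35.05 [ 0.53230008 -0.37440991  0.19469476]
mm [-0.7, -1.2, 54.7] turn [0.0, -0.001, 0.002]
```

>>> apply_moves([
  {"grip": 10, "translation": [-0.1, -0.1, 35], "turn": [0, 0, 0]},
  {"grip": 10, "translation": [-0.1, -0.1, 50], "turn": [0, 0, 0]},
  {"grip": 10, "translation": [-0.1, -0.1, 55], "turn": [0, 0, 0]},
  {"grip": 10, "translation": [-0.1, -0.1, 55], "turn": [0, 0, 0]},
  {"grip": 10, "translation": [-0.1, -0.1, 55], "turn": [0, 0, 0]},
])

```text
time_s: 35.67
eef_pos: [0.5325, -0.3762, 0.1406]
tcp_rot: [0.25, 0.968, -0.0, 0.0]
contact_force: [-0.6, 0.2, -2.3]
gripper_width: 0.0187
finger_force: 78.8
```

```bash
python3 - <<'E'
from h import *
s=get_state();print(s["time_s"],s["eef_pos"]);go([.5323,-.3758,.1354],np.radians(151),s=s)
E
```

```text
35.675 [ 0.53251295 -0.37617717  0.14061362]
mm [0.4, 0.2, 5.2] turn [-0.0, 0.001, -0.0]
```

>>> apply_moves([
  {"grip": 10, "translation": [0.3, 0.2, 3], "turn": [0, 0, 0]},
  {"grip": 10, "translation": [0.3, 0.2, 5], "turn": [0, 0, 0]},
  {"grip": 10, "translation": [0.3, 0.2, 7], "turn": [0, 0, 0]},
  {"grip": 10, "translation": [0.3, 0.2, 8], "turn": [0, 0, 0]},
  {"grip": 10, "translation": [0.3, 0.2, 8], "turn": [0, 0, 0]},
])

```text
time_s: 36.3
eef_pos: [0.5316, -0.3757, 0.1315]
tcp_rot: [0.25, 0.968, -0.0, -0.001]
contact_force: [1.3, 0.1, -2.5]
gripper_width: 0.0184
finger_force: 78.8
```

It's going over the nut (z is 4 mm below nut-top contact, with no reaction). I'll push it home.

>>> apply_moves([
  {"grip": 10, "translation": [0, 0, 4], "turn": [0, 0, 0]},
  {"grip": 10, "translation": [0, 0, 7], "turn": [0, 0, 0]},
  {"grip": 10, "translation": [0, 0, 10], "turn": [0, 0, 0]},
  {"grip": 10, "translation": [0, 0, 12.5], "turn": [0, 0, 0]},
  {"grip": 10, "translation": [0, 0, 14], "turn": [0, 0, 0]},
  {"grip": 10, "translation": [0, 0, 14], "turn": [0, 0, 0]},
])

```text
time_s: 37.05
eef_pos: [0.5319, -0.3759, 0.1194]
tcp_rot: [0.251, 0.968, -0.0, -0.0]
contact_force: [-2.4, 0.4, 9.9]
gripper_width: 0.0187
finger_force: 80.3
```

It's seated: TCP 0.1194 is the predicted home height, with the rim on the washer at about 10 N. I'll check the bystanders by image difference and then hand in.

```bash
python3 - <<'E'
from h import *
A=np.load("avg0.npz");B=np.load("avg1.npz");s0=camera("side")["pixels"].astype(float);t0=camera("top")["pixels"].astype(float)
def d(n,P,img,ref,r=8):
    u,v=proj(n,[P])[0].astype(int);return round(float(np.abs(img[v-r:v+r,u-r:u+r]-ref[n][v-r:v+r,u-r:u+r]).mean()),1)
for nm,P in dict(scr=[.34,-.127,.015],motor=[.735,-.196,.015],plier=[.445,-.505,0]).items():print(nm,d("top",P,t0,A),d("side",P,s0,A))
for nm,P in dict(near=[.482,.03,.06],mid=[.5375,.019,.06],far=[.589,.007,.06],lidend=[.322,-.67,.01]).items():print(nm,d("top",P,t0,B),d("side",P,s0,B))
s=get_state();print(s["time_s"],s["eef_pos"],s["contact_force"],s["gripper_width"])
E
```

```text
scr 5.7 7.1
motor 7.0 8.3
plier 14.4 6.8
near 8.5 6.7
mid 11.7 17.6
far 46.6 109.6
lidend 94.5 2.8
37.15 [ 0.53184802 -0.3758617   0.1193687 ] [-2.68408911  0.40057055  9.22347766] 0.01882987453219621
```

```bash
python3 -c "
from workcell import finish_job
print(finish_job())"
```

```text
the job is handed in; nothing more can be done
None
```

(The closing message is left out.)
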